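# Lay out the ring-soldering station

## Robot

A 6-joint arm with a two-finger parallel gripper is mounted at the origin on the work surface. World frame = base frame: x ahead of the robot, y to its left, z up, the work surface at z = 0. Lengths are in m, angles in rad, forces in N, time in s.
With the tool pointing down it reaches from about 0.35 to 0.925 m from the base axis. Payload 6.4 kg.
Tool frame: the origin (TCP) lies between the finger pads; the fingertips stand ahead of it and the grasp point (between the pads) lies 11 mm behind it (bot.tcp_to_tips is the z of the fingertips in the tool frame, in m); z points along the fingers, y is the line along which they close (so a half turn about z gives the same grasp; the last joint's range is limited). The gripper opens to 94 mm and grips with 3 to 60 N. Pads are 16 mm wide; open, the fingers measure 119 mm over their backs; the gripper's body (75 mm by 177 mm) begins 78 mm behind the grasp point.
Start: joints at [-1.47, 0.245, 1.558, -0, 1.339, -0.174], TCP at [0.176, -0.626, 0.213] pointing down, gripper open.
Joint ranges: [-3.13, 3.13], [-1.02, 2.26], [0.13, 2.54], [-0.95, 4.09], [0.21, 2.88], [-2.74, 2.74]. Speed limits (rad/s): [2.57, 2.57, 3.14, 3.14, 3.14, 3.14].

## Interface

Orientations are given as a unit quaternion [x, y, z, w].
In Python, from cell import bot gives the robot as it stands. The module is installed in compiled form; this text tells all that it offers.
- The arm moves only by the tool step_arm, never from a script. Its argument "motion" is a list of rows, each a list of 3 entries, a list of its own where there are three numbers: the finger opening in mm, from 0 to 94, then the shift along the tool's x, y, z in units of 40 mm (1.0 is 40 mm), then the turn about the tool's z in units of 6 degrees (1.0 is 6 degrees). In form: [[claw, [x, y, z], spin], ...]. A call has exactly 8 rows; each row shifts and turns the commanded pose from where the row before left it, along the tool's axes as they then stand; what a row does not reach is not made up. A row lasts 1/12 s, in which the tool goes at most 41.7 mm and 7.16 degrees, less where a joint would pass 70% of its speed; a pose out of reach is approached as far as the arm can. A call is refused whole if a number of a shift passes 1 or a number of a turn 1, either way. A call with a gripper value outside its range is refused whole. The fingers move at their own pace and stop on an object; "grip_force" is the grip in N (left out, the last holds). Time passes only in rows, so rows that do not move let the fingers close, or fill a call up. It gives the time, the measured TCP pose, the force, the opening and the grip force at its end, in the units of the state.
- bot.state(): the state, without advancing time (a new reading comes with each control period).
- bot.get_image(name): name is "scene" or "top" or "wrist"; returns the picture (400x640x3 uint8, red, green, blue); there is no depth.
- bot.camera_model(name): a dict with "K" (3x3 intrinsics, pixels), "world_to_cam" (4x4, takes a point from world to camera coordinates). Camera axes: x right, y down, z forward; pixel columns grow to the right and rows downward; lengths in m; the calibration is good to about 2 mm. A picture is of the moment at which its call begins: read the wrist's pose just before it. camera_model takes no time and is no camera call; for the wrist camera it gives the pose at the moment of the call.
- bot.close_job(): hands the job in; it is judged then, once.
Trained networks look in the newest picture that a camera, given by its name, has taken for a name from the list of things; names that differ only in an ending like _2 or _b are one class to them, and where a whole thing is asked for, a point or a joint stands for the part that bears it (a point fixed in the world has none). Each returns a list of dicts, best first, with "confidence" (0 to 1); they miss things now and then, are a little off and sometimes report something else, mostly with a low value. They report only what shows in the picture. A call takes as long as a camera call. They do not tell look-alikes from the thing itself.
- bot.recognise(camera, target): "extent" ([left, top, right, bottom] in pixels, round what is visible of it).
- bot.pinpoint(camera, target): "pixel" ([row, column] in pixels: a listed point, or the origin of a listed thing).
The state is a dict: "time_s": time; "joint_positions": joint angles; "joint_vel": joint speeds; "joint_torque": joint torques, N m; "tool_pos": TCP position; "tool_rot": TCP orientation; "contact_force": force on the tool from outside, world axes, zero at the start; "moment": the same for the moment, N m; "opening": finger opening in m; "grip_force": force on a finger pad.
Only numpy, scipy, OpenCV 4.12 (cv2) and the standard library are available. Lean on these libraries where they do the work, as an engineer would, in place of code of your own. Each camera call takes 0.05 s, during which the arm holds its last target. There are 200 camera calls.

## Task

Lay out the soldering station: put the black charcoal block on the middle of the cream soldering board, long sides parallel to the board's long sides, and lay the brass ring flat on the middle of the charcoal block. Stand the steel quench cup upright on the bench close behind the soldering board (on the side away from the robot), opposite the middle of the board's back edge and about 2 cm clear of it; stand the amber flux jar upright on the bench midway between the steel bench block and the stepped black iron base behind it. Leave the blue tin where it lies.

Things in the scene. Friction and masses are not known exactly. Their poses are not given: they have to be found in the camera images.
- charcoal_c (a point): loose black charcoal block, 50 (its x) x 80 (its y) x 25 mm high; the point is its centre, 12.5 mm up. It lies flat, z up. It can be gripped across its 50 mm width.
- ring_c (a point): loose brass ring, a plain band lying flat (its axis z upright): outer diameter 44, inner 37, height 22 mm; the point is its centre, on the axis, 11 mm up.
- cup_c (a point): loose stainless steel quench cup, empty, open at the top, straight-sided: outer diameter 62, height 45 mm, wall 3 mm; the point is on its axis, half-way up (22.5 mm). z up.
- jar_c (a point): loose amber glass flux jar with a white lid: body diameter 44 and 40 mm high, lid diameter 42, 54 mm high in all; the point is on its axis, half-way up (27 mm). z up.
- board: fixed cream-coloured soldering board, 110 (its x) x 150 (its y) x 25 mm high; origin at the centre of its underside, on the bench. Its +x points away from the robot (its yaw lies within 0.3 rad): the back edge is at x = +55 mm.
- benchblock: fixed square steel bench block, 90 x 90 mm, 20 mm high; origin at the centre of its underside, on the bench. Its +x points away from the robot (its yaw lies within 0.3 rad) and towards the iron base.
- ironbase: fixed black iron base of three round steps, diameters 72, 52 and 32 mm, 32 mm high; origin at the centre of its underside. It always stands behind the bench block on the block's own x axis, 175 mm from centre to centre, which leaves a free gap of 94 mm from the block's back edge (45 mm from the block's centre) to the base's rim; the middle of that gap is 92 mm from the block's centre.
- tin_c (a point): blue round tin, diameter 48, height 24 mm, loose, lying among the other things; to be left alone. The point is its centre, 12 mm up.
There are look-alikes about, which are no part of the job. Leave any pink look-alike of the part that bears cup_c alone.

How it is judged:
At the end, for the whole second after the job is handed in: Charcoal flat on board, within 13 mm of centre each way, 0.17 rad of parallel; ring flat on charcoal, within 12 mm of centre; cup upright on bench, 6-38 mm behind board, within 15 mm of its middle line; jar upright on bench, within 13 mm each way of mid-gap; all at rest (under 0.02 m/s) (x of charcoal_c in the frame of board between -0.013 and 0.013 m and y of charcoal_c in the frame of board between -0.013 and 0.013 m and z of charcoal_c in the frame of board between 0.033 and 0.042 m and angle between the y axis of charcoal_c and the y axis of board, either way round below 0.17 rad and angle between each of charcoal_c, ring_c, cup_c, jar_c's own z axis and vertical below 0.1 rad and horizontal distance between ring_c and charcoal_c below 0.012 m and z of ring_c in the frame of charcoal_c between 0.0195 and 0.0275 m and x of cup_c in the frame of board between 0.092 and 0.124 m and y of cup_c in the frame of board between -0.015 and 0.015 m and height (world z) of cup_c between 0.018 and 0.027 m and x of jar_c in the frame of benchblock between 0.079 and 0.105 m and y of jar_c in the frame of benchblock between -0.013 and 0.013 m and height (world z) of jar_c between 0.0225 and 0.0315 m and linear speed of each of charcoal, ring, cup, jar below 0.02 m/s); the robot touches nothing.
It fails at once if the blue tin is moved by more than 15 mm (distance of tin_c from where it was at the start of the episode above 0.015 m).
It also fails if it takes over 102 s, if anything falls off the work surface, if the arm or the gripper's body presses on something with over 40 N, if the wrist force passes 120 N, or if a joint passes its speed limit or range.

## Working session

There is one attempt and no reset: what is moved stays moved. The work goes in short steps, Python scripts to look and compute and a tool call to move; the robot and the scene stay as the last step left them, time stands still between calls to the robot, and variables do not carry over. Pictures are saved under pics/ and viewed, at most 15 in all, crops included, and the job is handed in when it is done.

Besides the shell and the picture viewer there is one more tool, called as name(argument=value, ...) on one line, values as JSON. step_arm: Moves the arm, as the interface text tells. Its arguments: {"type":"object","properties":{"motion":{"type":"array","items":{"type":"array"}},"grip_force":{"type":"number"}},"required":["motion"]}

```bash
mkdir -p pics
cat > h.py <<'E'
import numpy as np, cv2
from cell import bot
from scipy.spatial.transform import Rotation as R
def ray(cam,px,z,cm=None):
    cm=cm or bot.camera_model(cam); K=np.array(cm["K"]);T=np.array(cm["world_to_cam"])
    d=T[:3,:3].T@np.linalg.solve(K,[px[1],px[0],1]); o=-T[:3,:3].T@T[:3,3]
    return o+d*(z-o[2])/d[2]
def save(cam,n,s=1):
    im=bot.get_image(cam); cv2.imwrite(f"pics/{n}.png",cv2.cvtColor(im,cv2.COLOR_RGB2BGR)); return im
def st():
    s=bot.state(); Rm=R.from_quat(s["tool_rot"]).as_matrix()
    print("t",round(s["time_s"],2),"pos",np.round(s["tool_pos"],4),"x",np.round(Rm[:,0],3),"y",np.round(Rm[:,1],3),"open",round(s["opening"],4),"q6",round(s["joint_positions"][5],2),"F",np.round(s["contact_force"],1)); return s
Z=dict(charcoal_c=.0125,ring_c=.011,cup_c=.0225,jar_c=.027,board=0,benchblock=0,ironbase=0,tin_c=.012)
E
python3 - <<'E'
from h import *
st(); print(bot.tcp_to_tips)
for c in("top","scene"):
    save(c,c+"0")
    for n in Z:
        for r in bot.pinpoint(c,n)[:4]:
            print(c,n,round(r["confidence"],2),np.round(r["pixel"]),np.round(ray(c,r["pixel"],Z[n])[:2],3))
E
```

```text
t 0.0 pos [ 0.1763 -0.625   0.2124] x [0.962 0.271 0.   ] y [ 0.271 -0.962 -0.002] open 0.0942 q6 -0.17 F [-0.2 -1.   0.1]
0.008
top charcoal_c 0.69 [253. 345.] [ 0.444 -0.078]
top ring_c 0.65 [175. 346.] [ 0.638 -0.077]
top ring_c 0.52 [166. 274.] [0.655 0.1  ]
top cup_c 0.92 [216. 316.] [ 0.534 -0.004]
top cup_c 0.9 [217. 268.] [0.529 0.11 ]
top cup_c 0.77 [211. 363.] [ 0.547 -0.12 ]
top jar_c 0.51 [260. 275.] [0.427 0.092]
top board 0.77 [220. 206.] [0.518 0.267]
top benchblock 0.6 [240. 420.] [ 0.479 -0.266]
top ironbase 0.72 [169. 423.] [ 0.659 -0.274]
top tin_c 0.81 [174. 345.] [ 0.638 -0.075]
scene charcoal_c 0.58 [199. 270.] [ 0.436 -0.085]
scene ring_c 0.69 [241. 387.] [0.654 0.1  ]
scene ring_c 0.69 [174. 337.] [0.409 0.098]
scene cup_c 0.7 [198. 362.] [0.529 0.106]
scene cup_c 0.67 [229. 272.] [ 0.538 -0.11 ]
scene cup_c 0.66 [215. 318.] [ 0.538 -0.005]
scene jar_c 0.65 [172. 336.] [0.423 0.09 ]
scene board 0.75 [184. 417.] [0.515 0.268]
scene board 0.15 [306. 210.] [ 0.657 -0.266]
scene benchblock 0.79 [240. 196.] [ 0.484 -0.265]
scene ironbase 0.6 [305. 208.] [ 0.654 -0.268]
scene tin_c 0.75 [263. 309.] [ 0.645 -0.068]
```

View pics/top0.png

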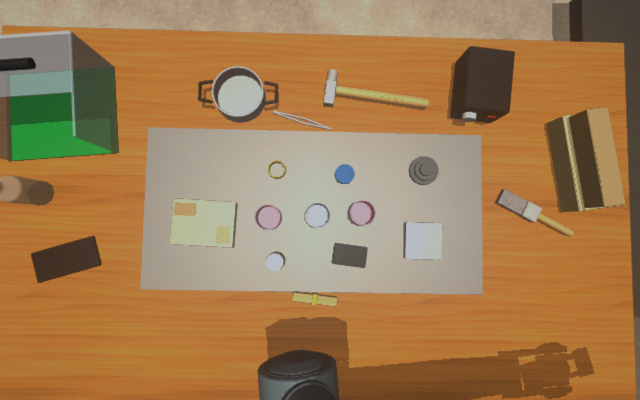

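View pics/scene0.png

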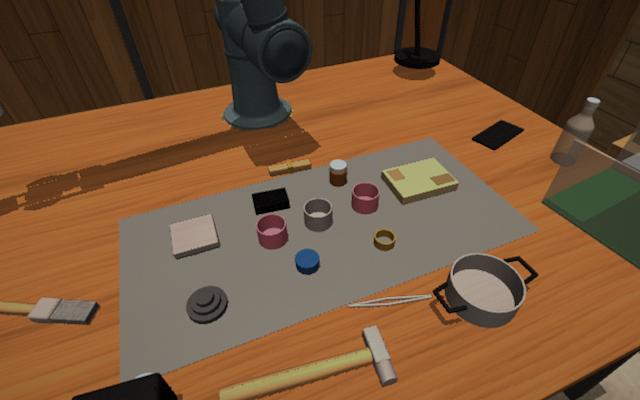

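Run:
```python
from h import *
im=cv2.imread("pics/top0.png"); g=cv2.cvtColor(im,cv2.COLOR_BGR2GRAY).astype(int)
hsv=cv2.cvtColor(im,cv2.COLOR_BGR2HSV)
cm=bot.camera_model("top")
masks={"charcoal":((g<70),(235,325,275,375),.025),"board":(((hsv[...,1]>50)&(hsv[...,2]>110)),(190,160,258,245),.025),
"block":((g>175),(212,395,268,450),.02)}
for n,(m,(a,b,c,d),z) in masks.items():
    k=np.zeros(m.shape,np.uint8);k[a:c,b:d]=m[a:c,b:d]
    cs,_=cv2.findContours(k,0,1);c=max(cs,key=cv2.contourArea)
    P=np.array([ray("top",(p[0][1],p[0][0]),z,cm)[:2] for p in c],np.float32)
    r=cv2.minAreaRect(P); print(n,np.round(r[0],4),np.round(r[1],4),round(r[2],1))
```

```text
Traceback (most recent call last):
ValueError: max() iterable argument is empty
```

step_arm(motion=[[90,[0,-1,0],-1],[90,[0,-1,0],-1],[90,[0,-1,0],-1],[90,[0,-1,0],-1],[90,[0,-1,0],-1],[90,[0,-1,0],-1],[90,[0,-1,0],-1],[90,[0,-1,0],-1]], grip_force=20)

```text
time_s: 1.57
tool_pos: [-0.0047, -0.3786, 0.2135]
tool_rot: [0.852, 0.523, -0.0, 0.0]
contact_force: [-1.3, -0.6, 0.4]
opening: 0.0902
grip_force: 0.0
```

```bash
cat >> h.py <<'E'
def plan(xyz,yaw,n=8,claw=None):
    "rows from the measured pose to TCP xyz with tool y at yaw(deg), mod 180"
    s=bot.state(); Rm=R.from_quat(s["tool_rot"]).as_matrix(); p=np.array(s["tool_pos"])
    y0=np.degrees(np.arctan2(Rm[1,1],Rm[0,1])); d=yaw-y0; d=(d+90)%180-90
    D=(np.array(xyz)-p)/.04/n; t=-d/6/n
    for i in range(n):
        a=np.radians(y0+d*i/n); yy=np.array([np.cos(a),np.sin(a),0]); xx=np.array([-yy[1],yy[0],0])
        print([claw,[round(D@xx,2),round(D@yy,2),round(-D[2],2)],round(t,2)],end=", ")
    print("\npos",np.round(p,4),"yaw",round(y0,1),"open",s["opening"],"t",s["time_s"],"q6",round(s["joint_positions"][5],2))
E
python3 - <<'E'
from h import *
im=cv2.imread("pics/top0.png"); g=cv2.cvtColor(im,cv2.COLOR_BGR2GRAY).astype(int)
hsv=cv2.cvtColor(im,cv2.COLOR_BGR2HSV)
for p in [(255,345),(225,190),(240,420),(240,380),(225,250)]: print(p,im[p],hsv[p])
cm=bot.camera_model("top")
m0=np.abs(im.astype(int)-im[225,250].astype(int)).max(2)>22
bl=cv2.cvtColor(cv2.imread("pics/top0.png"),cv2.COLOR_BGR2GRAY)
masks={"charcoal":((g<70),(235,325,275,375),.025),"board":(hsv[...,1]>55,(190,160,258,245),.025),
"block":((g>np.median(g[215:265,390:455])*.5+g[240,420]*.5),(212,395,268,450),.02)}
for n,(m,(a,b,c,d),z) in masks.items():
    k=np.zeros(m.shape,np.uint8);k[a:c,b:d]=m[a:c,b:d]
    cs,_=cv2.findContours(k,0,1)
    if not cs: print(n,"none");continue
    c=max(cs,key=cv2.contourArea)
    P=np.array([ray("top",(p[0][1],p[0][0]),z,cm)[:2] for p in c],np.float32)
    r=cv2.minAreaRect(P); print(n,np.round(r[0],4),np.round(r[1],4),round(r[2],1))
plan([.442,-.079,.15],2,8,80)
E
```

```text
(255, 345) [75 84 87] [23 35 87]
(225, 190) [152 187 182] [ 34  48 187]
(240, 420) [193 188 182] [104  15 193]
(240, 380) [162 177 182] [ 23  28 182]
(225, 250) [165 179 184] [ 22  26 184]
charcoal none
board [0.5466 0.314 ] [0.055  0.0357] 87.9
block [ 0.479  -0.2685] [0.0855 0.0877] 88.6
[80, [np.float64(1.47), np.float64(0.82), np.float64(0.2)], np.float64(-0.6)], [80, [np.float64(1.41), np.float64(0.91), np.float64(0.2)], np.float64(-0.6)], [80, [np.float64(1.35), np.float64(1.0), np.float64(0.2)], np.float64(-0.6)], [80, [np.float64(1.29), np.float64(1.08), np.float64(0.2)], np.float64(-0.6)], [80, [np.float64(1.22), np.float64(1.16), np.float64(0.2)], np.float64(-0.6)], [80, [np.float64(1.14), np.float64(1.24), np.float64(0.2)], np.float64(-0.6)], [80, [np.float64(1.06), np.float64(1.3), np.float64(0.2)], np.float64(-0.6)], [80, [np.float64(0.98), np.float64(1.37), np.float64(0.2)], np.float64(-0.6)], 
pos [-0.0047 -0.3786  0.2135] yaw -26.9 open 0.09021217507614869 t 1.5667 q6 -1.42
```

```bash
sed -i 's/print(\[claw,\[round(D@xx,2),round(D@yy,2),round(-D\[2\],2)\],round(t,2)\],end=", ")/print([claw,[float(round(v,2)) for v in (D@xx,D@yy,-D[2])],float(round(t,2))],end=", ")/' h.py
python3 - <<'E'
from h import *
plan([.27,-.32,.21],2,8,80)
im=cv2.imread("pics/top0.png"); g=cv2.cvtColor(im,cv2.COLOR_BGR2GRAY)
cm=bot.camera_model("top")
for n,thr,(a,b,c,d),z in [("charcoal",120,(235,325,275,375),.025)]:
    k=np.zeros(g.shape,np.uint8);k[a:c,b:d]=g[a:c,b:d]<thr
    cs,_=cv2.findContours(k,0,1);c=max(cs,key=cv2.contourArea)
    P=np.array([ray("top",(p[0][1],p[0][0]),z,cm)[:2] for p in c],np.float32)
    r=cv2.minAreaRect(P); print(n,np.round(r[0],4),np.round(r[1],4),round(r[2],1))
v=cv2.resize(im[185:265,155:255],None,fx=6,fy=6,interpolation=cv2.INTER_CUBIC);cv2.imwrite("pics/board.png",v)
E
```

```text
[80, [0.55, 0.68, 0.01], -0.6], [80, [0.51, 0.72, 0.01], -0.6], [80, [0.46, 0.75, 0.01], -0.6], [80, [0.41, 0.77, 0.01], -0.6], [80, [0.36, 0.8, 0.01], -0.6], [80, [0.31, 0.82, 0.01], -0.6], [80, [0.26, 0.84, 0.01], -0.6], [80, [0.21, 0.85, 0.01], -0.6], 
pos [-0.0047 -0.3786  0.2135] yaw -26.9 open 0.09021217507614869 t 1.5667 q6 -1.42
charcoal [ 0.4413 -0.0863] [0.0815 0.0505] 83.4
```

View pics/board.png

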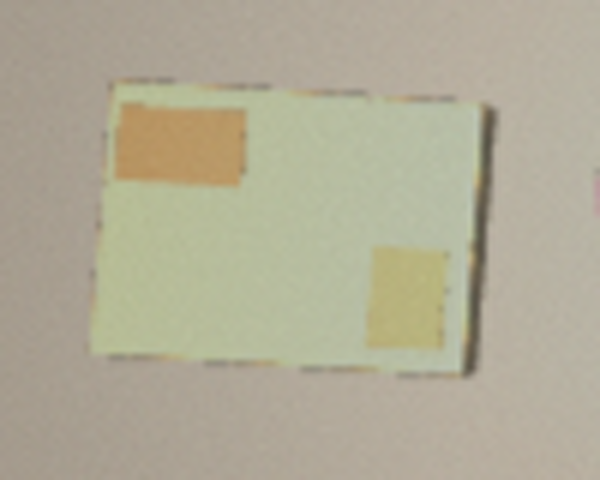

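Run:
```python
from h import *
cm=bot.camera_model("top")
c=[(112,80),(485,102),(466,375),(92,353)]
P=np.array([ray("top",(185+(r-2.5)/6,155+(q-2.5)/6),.025,cm)[:2] for q,r in c])
print(P, P.mean(0)); 
for a,b in((0,1),(3,2),(2,1),(3,0)):
    d=P[b]-P[a];print(np.linalg.norm(d),np.degrees(np.arctan2(d[1],d[0])))
```

```text
[[0.57042977 0.3404986 ]
 [0.56459709 0.19090961]
 [0.45506268 0.19488392]
 [0.46113348 0.3436789 ]] [0.51280575 0.26749276]
0.14970266612880034 -92.2329108896312
0.14891876597578574 -92.33635889558735
0.10960649241440579 -2.0779925678012177
0.10934255661023401 -1.666716717298515
```

step_arm(motion=[[80,[0.55,0.68,0.01],-0.6],[80,[0.51,0.72,0.01],-0.6],[80,[0.46,0.75,0.01],-0.6],[80,[0.41,0.77,0.01],-0.6],[80,[0.36,0.8,0.01],-0.6],[80,[0.31,0.82,0.01],-0.6],[80,[0.26,0.84,0.01],-0.6],[80,[0.21,0.85,0.01],-0.6]])

```text
time_s: 2.23
tool_pos: [0.2727, -0.3235, 0.2108]
tool_rot: [0.696, 0.718, -0.0, 0.001]
contact_force: [-0.2, -0.9, 0.3]
opening: 0.0803
grip_force: 0.0
```

Run:
```python
from h import *
plan([.40,-.086,.2],-6.6,8,80)
```

```text
[80, [0.73, 0.42, 0.03], 0.17], [80, [0.74, 0.41, 0.03], 0.17], [80, [0.74, 0.39, 0.03], 0.17], [80, [0.75, 0.38, 0.03], 0.17], [80, [0.76, 0.37, 0.03], 0.17], [80, [0.77, 0.35, 0.03], 0.17], [80, [0.77, 0.34, 0.03], 0.17], [80, [0.78, 0.32, 0.03], 0.17], 
pos [ 0.2727 -0.3235  0.2108] yaw 1.7 open 0.08025171426877532 t 2.2333 q6 -1.17
```

step_arm(motion=[[80,[0.73,0.42,0.03],0.17],[80,[0.74,0.41,0.03],0.17],[80,[0.74,0.39,0.03],0.17],[80,[0.75,0.38,0.03],0.17],[80,[0.76,0.37,0.03],0.17],[80,[0.77,0.35,0.03],0.17],[80,[0.77,0.34,0.03],0.17],[80,[0.78,0.32,0.03],0.17]])

```text
time_s: 2.9
tool_pos: [0.3994, -0.0852, 0.2012]
tool_rot: [0.747, 0.665, 0.0, 0.001]
contact_force: [1.5, -1.8, 0.2]
opening: 0.0801
grip_force: 0.0
```

```bash
cat >> h.py <<'E'
def wrist_rect(thr,z,near,sel=lambda g,t:g<t,name=None):
    cm=bot.camera_model("wrist"); im=save("wrist",name or "w")
    g=cv2.cvtColor(im,cv2.COLOR_RGB2GRAY); k=sel(g,thr).astype(np.uint8)
    cs,_=cv2.findContours(k,0,1)
    for c in sorted(cs,key=cv2.contourArea)[::-1][:5]:
        if cv2.contourArea(c)<300: continue
        P=np.array([ray("wrist",(p[0][1],p[0][0]),z,cm)[:2] for p in c],np.float32)
        r=cv2.minAreaRect(P)
        if np.hypot(*(np.array(r[0])-near))<.08: print("rect",np.round(r[0],4),np.round(r[1],4),round(r[2],1))
def pp(t,cam="wrist",z=None):
    cm=bot.camera_model(cam)
    for r in bot.pinpoint(cam,t)[:3]: print(t,round(r["confidence"],2),np.round(r["pixel"]),np.round(ray(cam,r["pixel"],Z[t] if z is None else z,cm)[:2],4))
E
python3 - <<'E'
from h import *
wrist_rect(90,.025,[.44,-.085],name="w1"); pp("charcoal_c"); plan([.4413,-.086,.1],-6.6,8,80)
E
```

```text
rect [ 0.4419 -0.0849] [0.0811 0.0519] 83.9
charcoal_c 0.7 [173. 362.] [ 0.4427 -0.081 ]
[80, [0.01, 0.13, 0.31], 0.01], [80, [0.01, 0.13, 0.31], 0.01], [80, [0.01, 0.13, 0.31], 0.01], [80, [0.01, 0.13, 0.31], 0.01], [80, [0.01, 0.13, 0.31], 0.01], [80, [0.01, 0.13, 0.31], 0.01], [80, [0.01, 0.13, 0.31], 0.01], [80, [0.01, 0.13, 0.31], 0.01], 
pos [ 0.3998 -0.0833  0.2008] yaw -6.3 open 0.08007963744213775 t 3.0 q6 -0.38
```

View pics/w1.png

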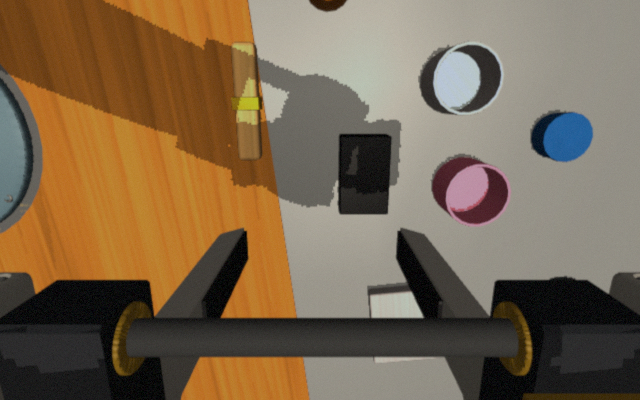

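step_arm(motion=[[80,[0.02,0.2,0.6],0],[80,[0.02,0.2,0.6],0],[80,[0.02,0.2,0.6],0],[80,[0.01,0.2,0.6],0],[80,[0,0.2,0.6],0],[80,[0,0.05,0.6],0],[80,[0,0,0.6],0],[80,[0,0,0.4],0]])

```text
time_s: 3.67
tool_pos: [0.4397, -0.0893, 0.0148]
tool_rot: [0.747, 0.665, -0.001, -0.001]
contact_force: [0.1, 0.8, 0.1]
opening: 0.0798
grip_force: 0.0
```

Run:
```python
from h import *
plan([.442,-.085,.012],-6.3,1,80)
```

```text
[80, [0.11, 0.04, 0.07], -0.06], 
pos [ 0.4397 -0.0893  0.0148] yaw -6.7 open 0.07980292124682639 t 3.6667 q6 -0.34
```

step_arm(motion=[[80,[0.1,0.04,0.06],0],[46,[0,0,0],0],[46,[0,0,0],0],[46,[0,0,0],0],[46,[0,0,0],0],[46,[0,0,0],0],[46,[0,0,0],0],[46,[0,0,0],0]], grip_force=25)

```text
time_s: 4.33
tool_pos: [0.4436, -0.0855, 0.0155]
tool_rot: [0.747, 0.665, 0.0, 0.001]
contact_force: [-0.9, 0.3, 6.2]
opening: 0.0496
grip_force: 25.0
```

Run:
```python
from h import *
plan([.442,-.085,.12],-6.3,3,46)
```

```text
[46, [0.0, -0.01, -0.87], -0.02], [46, [0.0, -0.01, -0.87], -0.02], [46, [0.0, -0.01, -0.87], -0.02], 
pos [ 0.4436 -0.0855  0.0155] yaw -6.6 open 0.04956821345774004 t 4.3333 q6 -0.33
```

step_arm(motion=[[46,[0,0,-0.87],0],[46,[0,0,-0.87],0],[46,[0,0,-0.87],0],[46,[0,0,0],0],[46,[0.9,0.1,0],0],[46,[0.9,0.1,0],-0.2],[46,[0.9,0.1,0],-0.2],[46,[0.9,0.1,0],-0.2]])

```text
time_s: 5.0
tool_pos: [0.473, 0.058, 0.1183]
tool_rot: [0.726, 0.688, -0.0, -0.0]
contact_force: [0.2, -0.3, -0.7]
opening: 0.0498
grip_force: 25.0
```

Run:
```python
from h import *
plan([.513,.2675,.12],-2.1,6,46)
```

```text
[46, [0.88, 0.12, -0.01], -0.03], [46, [0.88, 0.12, -0.01], -0.03], [46, [0.88, 0.12, -0.01], -0.03], [46, [0.88, 0.13, -0.01], -0.03], [46, [0.88, 0.13, -0.01], -0.03], [46, [0.88, 0.13, -0.01], -0.03], 
pos [0.473  0.058  0.1183] yaw -3.0 open 0.0497522592808375 t 5.0 q6 -0.06
```

step_arm(motion=[[46,[0.87,0.12,0],-0.03],[46,[0.87,0.12,0],-0.03],[46,[0.87,0.12,0],-0.03],[46,[0.87,0.13,0],-0.03],[46,[0.87,0.13,0],0],[46,[0.7,0.13,0],0],[46,[0,0,0],0],[46,[0,0,0],0]])

```text
time_s: 5.67
tool_pos: [0.5119, 0.258, 0.1178]
tool_rot: [0.72, 0.694, -0.001, -0.0]
contact_force: [-0.1, 0.5, -0.5]
opening: 0.0497
grip_force: 25.0
```

Run:
```python
from h import *
plan([.513,.2675,.0415],-2.1,6,46)
wrist_rect(90,.025,[.513,.2675],name="w2"); pp("board")
```

```text
[46, [0.04, 0.0, 0.32], -0.0], [46, [0.04, 0.0, 0.32], -0.0], [46, [0.04, 0.0, 0.32], -0.0], [46, [0.04, 0.0, 0.32], -0.0], [46, [0.04, 0.0, 0.32], -0.0], [46, [0.04, 0.0, 0.32], -0.0], 
pos [0.5119 0.258  0.1178] yaw -2.2 open 0.04966840811030053 t 5.6667 q6 0.31
board 0.65 [182. 324.] [0.5136 0.2677]
board 0.55 [251. 324.] [0.5119 0.2059]
```

View pics/w2.png

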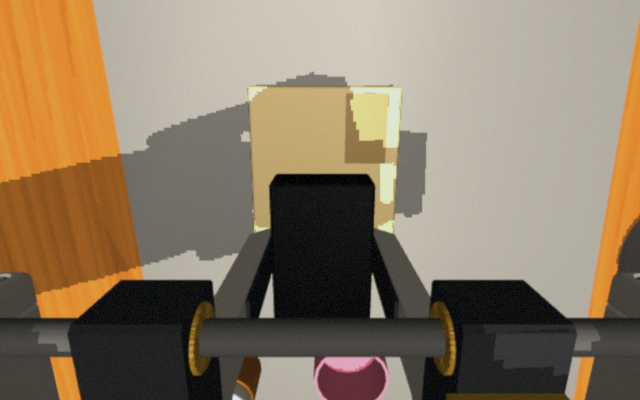

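step_arm(motion=[[46,[0.1,0,0.35],0],[46,[0.1,0,0.35],0],[46,[0.04,0,0.35],0],[46,[0,0,0.35],0],[46,[0,0,0.3],0],[46,[0,0,0.2],0],[46,[0,0,0],0],[46,[0,0,0],0]])

```text
time_s: 6.43
tool_pos: [0.5127, 0.2662, 0.0424]
tool_rot: [0.722, 0.692, -0.0, -0.0]
contact_force: [-0.0, -0.1, -0.3]
opening: 0.0497
grip_force: 25.0
```

Run:
```python
from h import *
st();plan([.513,.2675,.0405],-2.1,1,46)
```

```text
t 6.43 pos [0.5127 0.2662 0.0424] x [ 0.041  0.999 -0.   ] y [ 0.999 -0.041 -0.001] open 0.0497 q6 0.32 F [-0.  -0.1 -0.3]
[46, [0.03, 0.01, 0.05], -0.04], 
pos [0.5127 0.2662 0.0424] yaw -2.4 open 0.0497140235688512 t 6.4333 q6 0.32
```

step_arm(motion=[[46,[0.02,0,0.05],0],[46,[0,0,0.03],0],[46,[0,0,0],0],[70,[0,0,0],0],[70,[0,0,0],0],[70,[0,0,0],0],[70,[0,0,-0.5],0],[70,[0,0,-1],0]])

```text
time_s: 7.1
tool_pos: [0.5088, 0.2661, 0.0951]
tool_rot: [0.721, 0.693, -0.005, -0.003]
contact_force: [-0.3, 0.0, -0.1]
opening: 0.0699
grip_force: 0.0
```

Run:
```python
from h import *
plan([.60,.10,.19],-2.1,8,70)
```

```text
[70, [-0.51, 0.31, -0.3], -0.0], [70, [-0.51, 0.31, -0.3], -0.0], [70, [-0.51, 0.31, -0.3], -0.0], [70, [-0.51, 0.31, -0.3], -0.0], [70, [-0.51, 0.3, -0.3], -0.0], [70, [-0.51, 0.3, -0.3], -0.0], [70, [-0.51, 0.3, -0.3], -0.0], [70, [-0.51, 0.3, -0.3], -0.0], 
pos [0.5088 0.2661 0.0951] yaw -2.3 open 0.0698894279759452 t 7.1 q6 0.33
```

step_arm(motion=[[70,[0,0,-1],0],[70,[-0.6,0.5,-0.5],0],[70,[-0.8,0.6,-0.3],0],[70,[-0.8,0.7,-0.3],0],[70,[-0.8,0.7,-0.3],0],[70,[-0.8,0.6,0],0],[70,[-0.5,0.5,0],0],[70,[0,0,0],0]])

```text
time_s: 7.77
tool_pos: [0.6495, 0.089, 0.1945]
tool_rot: [0.723, 0.691, 0.0, 0.001]
contact_force: [1.0, 0.4, -0.1]
opening: 0.0701
grip_force: 0.0
```

Run:
```python
from h import *
bot.get_image("wrist");pp("ring_c")
cm=bot.camera_model("wrist")
im=save("wrist","w3");hsv=cv2.cvtColor(im,cv2.COLOR_RGB2HSV)
for r in bot.recognise("wrist","ring_c")[:2]: 
    e=r["extent"];print(r["confidence"],ray("wrist",((e[1]+e[3])/2,(e[0]+e[2])/2),.015,cm))
# colour check of top camera: charcoal on board
t=save("top","t1");cm=bot.camera_model("top");g=cv2.cvtColor(t,cv2.COLOR_RGB2GRAY);k=np.zeros(g.shape,np.uint8);k[185:260,155:250]=g[185:260,155:250]<110
cs,_=cv2.findContours(k,0,1);c=max(cs,key=cv2.contourArea)
P=np.array([ray("top",(p[0][1],p[0][0]),.05,cm)[:2] for p in c],np.float32);print(cv2.minAreaRect(P))
plan([.655,.1,.1],-2,1,70)
```

```text
ring_c 0.82 [172. 321.] [0.6477 0.098 ]
0.39 [0.5084057  0.22587102 0.015     ]
((0.5411480069160461, 0.2706505060195923), (0.11509878188371658, 0.23041163384914398), 45.31431198120117)
[70, [0.14, 0.22, 2.35], -0.04], 
pos [0.6458 0.0948 0.1939] yaw -2.2 open 0.06950507949739772 t 8.0167 q6 0.01
```

View pics/w3.png

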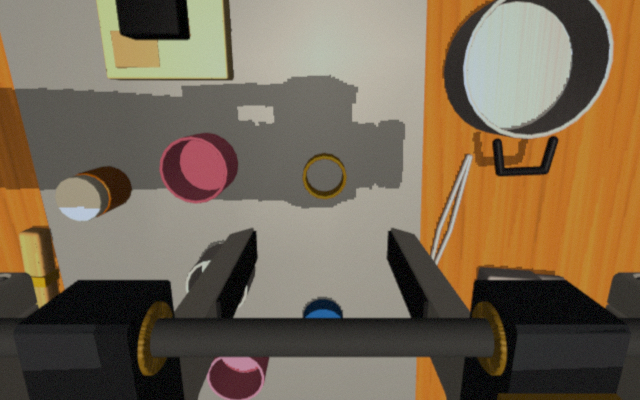

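step_arm(motion=[[70,[0.03,0.1,0.6],0],[70,[0,0,0.6],0],[70,[0,0,0.6],0],[70,[0,0,0.6],0],[70,[0,0,0.6],0],[70,[0,0,0.3],0],[70,[0,0,0],0],[70,[0,0,0],0]])

```text
time_s: 8.68
tool_pos: [0.6504, 0.0953, 0.0623]
tool_rot: [0.721, 0.693, -0.0, -0.0]
contact_force: [0.1, 0.0, 0.4]
opening: 0.0702
grip_force: 0.0
```

Run:
```python
from h import *
im=bot.get_image("wrist");cm=bot.camera_model("wrist")
cv2.imwrite("pics/w4.png",cv2.cvtColor(im,cv2.COLOR_RGB2BGR))
h=cv2.cvtColor(im,cv2.COLOR_RGB2HSV); m=((h[...,0]>15)&(h[...,0]<32)&(h[...,1]>130)).astype(np.uint8)
cs,_=cv2.findContours(m,0,1)
for c in cs:
    if cv2.contourArea(c)>500:
        P=np.array([ray("wrist",(p[0][1],p[0][0]),.022,cm)[:2] for p in c],np.float32);print(cv2.minEnclosingCircle(P))
pp("ring_c")
plan([.650,.096,.012],-2,5,70)
```

```text
((0.8185098767280579, -0.043758876621723175), 0.04569704458117485)
((0.7645431160926819, 0.006830619648098946), 0.031761534512043)
((0.5323972105979919, 0.016689278185367584), 0.03135623410344124)
((0.8226557970046997, 0.07282135635614395), 0.033017974346876144)
((0.7935301661491394, 0.07968147844076157), 0.02924526482820511)
((0.6498699188232422, 0.09764514863491058), 0.024036873131990433)
((0.7631445527076721, 0.12542381882667542), 0.05804292485117912)
((0.7450777292251587, 0.1276383250951767), 0.09195813536643982)
((0.49164873361587524, 0.21748760342597961), 0.01796003244817257)
[70, [0.0, -0.01, 0.26], -0.01], [70, [0.0, -0.01, 0.26], -0.01], [70, [0.0, -0.01, 0.26], -0.01], [70, [0.0, -0.01, 0.26], -0.01], [70, [0.0, -0.01, 0.26], -0.01], 
pos [0.652  0.095  0.0644] yaw -2.3 open 0.07016142701499635 t 8.7833 q6 0.01
```

View pics/w4.png

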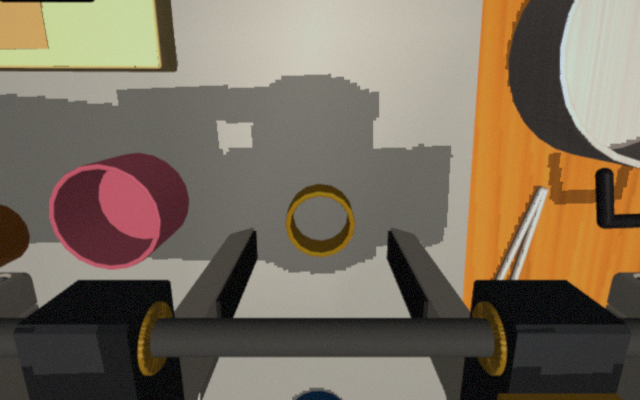

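step_arm(motion=[[70,[0.04,-0.03,0.4],0],[70,[0,0,0.4],0],[70,[0,0,0.3],0],[70,[0,0,0.2],0],[70,[0,0,0],0],[40,[0,0,0],0],[40,[0,0,0],0],[40,[0,0,0],0]], grip_force=15)

```text
time_s: 9.45
tool_pos: [0.6505, 0.0962, 0.0114]
tool_rot: [0.721, 0.693, 0.001, 0.001]
contact_force: [0.0, -0.8, 0.7]
opening: 0.0534
grip_force: 0.0
```

step_arm(motion=[[40,[0,0,0],0],[40,[0,0,0],0],[40,[0,0,0],0],[40,[0,0,0],0],[40,[0,0,0],0],[40,[0,0,0],0],[40,[0,0,0],0],[40,[0,0,0],0]])

```text
time_s: 10.12
tool_pos: [0.6501, 0.0962, 0.011]
tool_rot: [0.721, 0.693, 0.0, 0.0]
contact_force: [-0.7, 0.2, 5.6]
opening: 0.0437
grip_force: 15.0
```

Run:
```python
from h import *
st()
```

```text
t 10.12 pos [0.6501 0.0962 0.011 ] x [ 0.041  0.999 -0.   ] y [ 0.999 -0.041  0.001] open 0.0437 q6 0.02 F [-0.7  0.2  5.6]
```

step_arm(motion=[[40,[0,0,-0.8],0],[40,[0,0,-0.8],0],[40,[0,0,-0.8],0],[40,[0.5,-0.4,-0.2],0],[40,[0.7,-0.7,0],0],[40,[0.7,-0.7,0],0],[40,[0.7,-0.7,0],0],[40,[0.7,-0.7,0],0]])

```text
time_s: 10.78
tool_pos: [0.5253, 0.2341, 0.1135]
tool_rot: [0.722, 0.692, -0.0, -0.0]
contact_force: [-0.9, 0.3, -1.3]
opening: 0.0433
grip_force: 15.0
```

step_arm(motion=[[40,[0.5,-0.1,0],0],[40,[0.3,0,0],0],[40,[0,0,0],0],[40,[0,0,0],0],[40,[0,0,0],0],[40,[0,0,0],0],[40,[0,0,0],0],[40,[0,0,0],0]])

```text
time_s: 11.45
tool_pos: [0.5248, 0.2646, 0.1141]
tool_rot: [0.722, 0.692, -0.0, -0.0]
contact_force: [-0.4, 0.6, -1.1]
opening: 0.0436
grip_force: 15.0
```

Run:
```python
from h import *
plan([.513,.2675,.062],-2.1,5,40)
wrist_rect(90,.05,[.513,.2675],name="w5");pp("charcoal_c",z=.0375)
```

```text
[40, [0.01, -0.06, 0.26], -0.01], [40, [0.01, -0.06, 0.26], -0.01], [40, [0.01, -0.06, 0.26], -0.01], [40, [0.01, -0.06, 0.26], -0.01], [40, [0.01, -0.06, 0.26], -0.01], 
pos [0.5248 0.2646 0.1141] yaw -2.4 open 0.04359454089622361 t 11.45 q6 0.32
rect [0.521  0.2089] [0.2001 0.5131] 87.5
charcoal_c 0.84 [207. 304.] [0.512  0.2668]
```

View pics/w5.png

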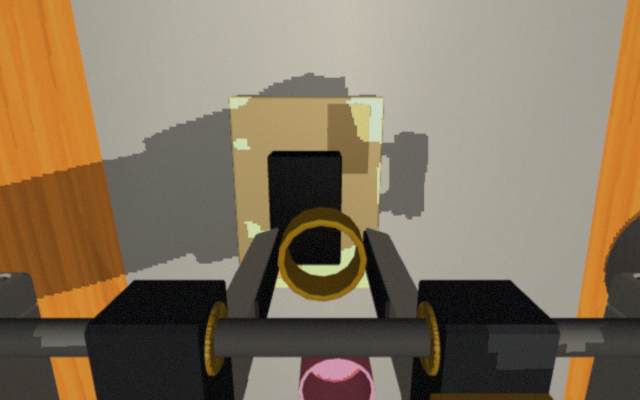

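step_arm(motion=[[40,[0.04,-0.31,0.3],0],[40,[0,0,0.3],0],[40,[0,0,0.3],0],[40,[0,0,0.25],0],[40,[0,0,0.1],0],[40,[0,0,0],0],[40,[0,0,0],0],[40,[0,0,0],0]])

```text
time_s: 12.22
tool_pos: [0.5127, 0.2676, 0.0648]
tool_rot: [0.721, 0.693, 0.0, 0.0]
contact_force: [0.4, -0.6, -0.1]
opening: 0.0436
grip_force: 15.0
```

Run:
```python
from h import *
st();plan([.5125,.267,.061],-2.1,1,40)
```

```text
t 12.22 pos [0.5127 0.2676 0.0648] x [0.041 0.999 0.   ] y [ 0.999 -0.041  0.001] open 0.0436 q6 0.33 F [ 0.4 -0.6 -0.1]
[40, [-0.02, -0.0, 0.09], -0.04], 
pos [0.5127 0.2676 0.0648] yaw -2.3 open 0.04355673244759615 t 12.2167 q6 0.33
```

step_arm(motion=[[40,[0,0,0.06],0],[40,[0,0,0.04],0],[40,[0,0,0],0],[40,[0,0,0],0],[64,[0,0,0],0],[64,[0,0,0],0],[64,[0,0,0],0],[64,[0,0,0],0]])

```text
time_s: 12.88
tool_pos: [0.5118, 0.2675, 0.06]
tool_rot: [0.721, 0.693, -0.0, -0.0]
contact_force: [0.4, 0.0, -0.1]
opening: 0.0636
grip_force: 0.0
```

step_arm(motion=[[64,[0,0,-0.5],0],[64,[0,0,-0.8],0],[64,[0,0,-0.8],0],[80,[-0.2,0,-0.8],0],[80,[-1,0,0],0],[80,[-1,0,0],0],[80,[-1,0,0],0],[80,[-1,0,0],0]])

```text
time_s: 13.55
tool_pos: [0.5048, 0.0983, 0.1764]
tool_rot: [0.721, 0.693, 0.0, 0.0]
contact_force: [0.3, 0.2, 0.1]
opening: 0.0803
grip_force: 0.0
```

step_arm(motion=[[80,[-1,0,0],0],[80,[-1,0,0],0],[80,[-0.6,0,0],0],[80,[0,0,0],0],[80,[0,0,0],0],[80,[0,0,0],0],[80,[0,0,0],0],[80,[0,0,0],0]])

```text
time_s: 14.22
tool_pos: [0.501, -0.003, 0.1761]
tool_rot: [0.721, 0.693, -0.0, -0.0]
contact_force: [0.5, -0.4, -0.2]
opening: 0.0801
grip_force: 0.0
```

Run:
```python
from h import *
save("wrist","w6");pp("cup_c");plan([.534,-.004,.07],-2.1,5,80)
t=save("top","t2");cv2.imwrite("pics/t2c.png",cv2.cvtColor(cv2.resize(t[120:300,140:340],None,fx=3,fy=3),cv2.COLOR_RGB2BGR))
bot.get_image("top");pp("ring_c","top",.061);pp("charcoal_c","top",.0375)
```

```text
cup_c 0.71 [ 53. 353.] [0.5317 0.1108]
cup_c 0.61 [187. 360.] [ 0.5363 -0.0067]
[80, [0.0, 0.17, 0.53], -0.0], [80, [0.0, 0.17, 0.53], -0.0], [80, [0.0, 0.17, 0.53], -0.0], [80, [0.0, 0.17, 0.53], -0.0], [80, [0.0, 0.17, 0.53], -0.0], 
pos [ 0.501  -0.0033  0.1761] yaw -2.2 open 0.08012526727884627 t 14.3167 q6 -0.19
ring_c 0.73 [259. 275.] [0.4312 0.0878]
ring_c 0.59 [223. 196.] [0.5116 0.2722]
charcoal_c 0.91 [221. 199.] [0.5154 0.2736]
```

View pics/t2c.png

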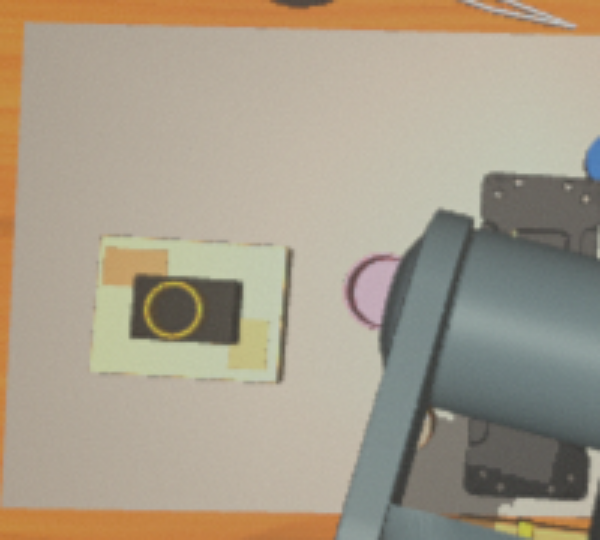

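View pics/w6.png

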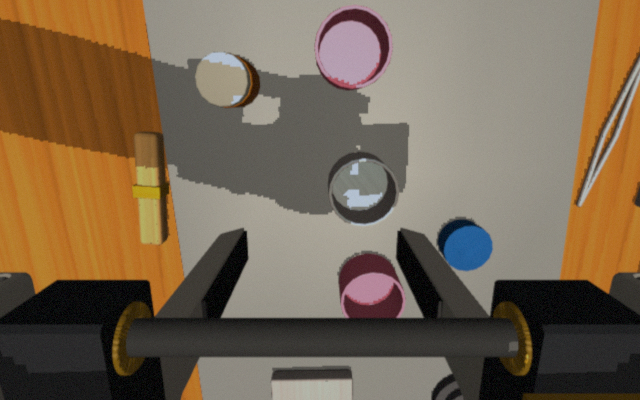

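Run:
```python
from h import *
cm=bot.camera_model("top")
f=lambda q,r,z: ray("top",(120+(r-1)/3,140+(q-1)/3),z,cm)
print("ring",f(173,309.5,.072))
C=[f(133,275,.05),f(237,282,.05),f(236,344,.05),f(132,337,.05)];print("char",np.mean(C,0),C)
pl=ray("wrist",(191,363),.045);print("cup rim",pl)
```

```text
ring [0.51129129 0.26621634 0.072     ]
char [0.51162252 0.26392978 0.05      ] [array([0.53768204, 0.30492837, 0.05      ]), array([0.53380713, 0.22402079, 0.05      ]), array([0.48553513, 0.22307338, 0.05      ]), array([0.48946576, 0.30369659, 0.05      ])]
cup rim [ 0.53699483 -0.00581848  0.045     ]
```

step_arm(motion=[[88,[-0.04,0.45,0],0],[88,[0,0.45,0.3],0],[88,[0,0,0.6],0],[88,[0,0,0.6],0],[88,[0,0,0.6],0],[88,[0,0,0.2],0],[88,[0,0,0],0],[88,[0,0,0],0]])

```text
time_s: 15.18
tool_pos: [0.5372, -0.0073, 0.0847]
tool_rot: [0.721, 0.693, 0.0, 0.0]
contact_force: [0.2, -0.5, 0.1]
opening: 0.0883
grip_force: 0.0
```

Run:
```python
from h import *
im=bot.get_image("wrist");cm=bot.camera_model("wrist")
cv2.imwrite("pics/w7.png",cv2.cvtColor(im,cv2.COLOR_RGB2BGR)); pp("cup_c")
for r in bot.recognise("wrist","cup_c"): print(round(r["confidence"],2),np.round(r["extent"]))
plan([.537,-.006,.022],-2.1,5,88)
```

```text
cup_c 0.67 [345. 338.] [ 0.5463 -0.1128]
cup_c 0.6 [ 24. 304.] [0.5323 0.1127]
cup_c 0.58 [214. 323.] [ 0.5389 -0.0071]
0.97 [246.   0. 354.  83.]
0.91 [298. 298. 384. 400.]
0.8 [272. 167. 369. 271.]
[88, [0.01, -0.01, 0.32], -0.01], [88, [0.01, -0.01, 0.32], -0.01], [88, [0.01, -0.01, 0.32], -0.01], [88, [0.01, -0.01, 0.32], -0.01], [88, [0.01, -0.01, 0.32], -0.01], 
pos [ 0.5383 -0.0076  0.0861] yaw -2.3 open 0.0881351390877112 t 15.3333 q6 -0.18
```

View pics/w7.png

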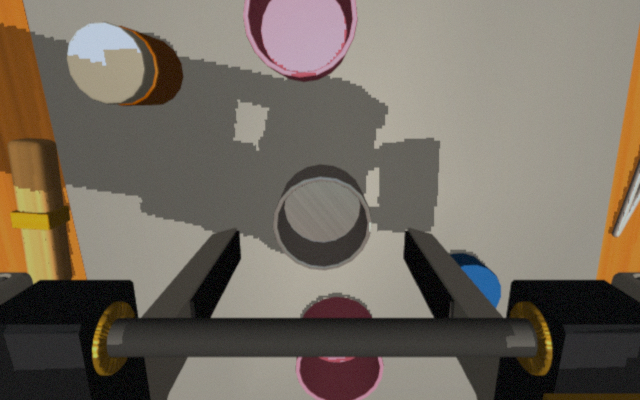

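step_arm(motion=[[88,[0.03,0,0.4],0],[88,[0,0,0.4],0],[88,[0,0,0.4],0],[88,[0,0,0.3],0],[88,[0,0,0.08],0],[58,[0,0,0],0],[58,[0,0,0],0],[58,[0,0,0],0]], grip_force=20)

```text
time_s: 16.0
tool_pos: [0.538, -0.0063, 0.0222]
tool_rot: [0.721, 0.693, 0.001, 0.001]
contact_force: [0.1, -0.4, 0.4]
opening: 0.0713
grip_force: 0.0
```

step_arm(motion=[[58,[0,0,0],0],[58,[0,0,0],0],[58,[0,0,0],0],[58,[0,0,0],0],[58,[0,0,0],0],[58,[0,0,0],0],[58,[0,0,0],0],[58,[0,0,0],0]])

```text
time_s: 16.67
tool_pos: [0.5376, -0.0062, 0.0219]
tool_rot: [0.721, 0.693, 0.0, 0.001]
contact_force: [-1.4, 0.5, 6.5]
opening: 0.061
grip_force: 19.9
```

Run:
```python
from h import *
s=st(); c=np.array([.513,.2665]);a=np.radians(-2.1);print("goal",c+.108*np.array([np.cos(a),np.sin(a)]))
```

```text
t 16.67 pos [ 0.5376 -0.0062  0.0219] x [ 0.04   0.999 -0.   ] y [ 0.999 -0.04   0.001] open 0.061 q6 -0.18 F [-1.4  0.5  6.5]
goal [0.62092747 0.26254248]
```

step_arm(motion=[[58,[0,0,-0.5],0],[58,[0,0,-0.8],0],[58,[0,0,-0.8],0],[58,[0,0,-0.6],0],[58,[0,0,0],-0.5],[58,[0,0,0],-1],[58,[0,0,0],-1],[58,[0,0,0],-1]])

```text
time_s: 17.33
tool_pos: [0.5365, -0.006, 0.1286]
tool_rot: [0.581, 0.814, -0.0, -0.0]
contact_force: [-0.8, -0.1, -0.9]
opening: 0.061
grip_force: 19.9
```

Run:
```python
from h import *
plan([.621,.2625,.13],87.9,12,58)
```

```text
[58, [0.47, 0.35, -0.0], -0.96], [58, [0.43, 0.39, -0.0], -0.96], [58, [0.39, 0.44, -0.0], -0.96], [58, [0.35, 0.47, -0.0], -0.96], [58, [0.3, 0.5, -0.0], -0.96], [58, [0.25, 0.53, -0.0], -0.96], [58, [0.19, 0.55, -0.0], -0.96], [58, [0.14, 0.57, -0.0], -0.96], [58, [0.08, 0.58, -0.0], -0.96], [58, [0.02, 0.59, -0.0], -0.96], [58, [-0.04, 0.59, -0.0], -0.96], [58, [-0.1, 0.58, -0.0], -0.96], 
pos [ 0.5365 -0.006   0.1286] yaw 19.0 open 0.06101732673927304 t 17.3333 q6 -0.55
```

step_arm(motion=[[58,[0.47,0.35,0],-0.9],[58,[0.43,0.39,0],-0.9],[58,[0.39,0.44,0],-0.9],[58,[0.35,0.47,0],-0.9],[58,[0.3,0.5,0],-0.9],[58,[0.25,0.53,0],-0.9],[58,[0.19,0.55,0],-0.9],[58,[0.14,0.57,0],-0.9]])

```text
time_s: 18.0
tool_pos: [0.5972, 0.1721, 0.1282]
tool_rot: [0.241, 0.971, -0.0, -0.001]
contact_force: [-0.4, -0.7, -1.6]
opening: 0.0608
grip_force: 19.9
```

Run:
```python
from h import *
plan([.621,.2625,.13],87.9,5,58)
```

```text
[58, [0.11, 0.46, -0.01], -0.86], [58, [0.06, 0.46, -0.01], -0.86], [58, [0.02, 0.47, -0.01], -0.86], [58, [-0.02, 0.47, -0.01], -0.86], [58, [-0.06, 0.46, -0.01], -0.86], 
pos [0.5972 0.1721 0.1282] yaw 62.1 open 0.06079711590566611 t 18.0 q6 -0.99
```

step_arm(motion=[[58,[0.11,0.44,0],-0.7],[58,[0.06,0.44,0],-0.7],[58,[0.02,0.44,0],-0.7],[58,[-0.02,0.44,0],-0.7],[58,[-0.06,0.44,0],-0.6],[58,[0,0,0],0],[58,[0,0,0],0],[58,[0,0,0],0]])

```text
time_s: 18.67
tool_pos: [0.6228, 0.2554, 0.1283]
tool_rot: [0.068, 0.998, -0.0, -0.001]
contact_force: [-0.5, -0.1, -0.6]
opening: 0.0609
grip_force: 19.9
```

Run:
```python
from h import *
plan([.621,.2625,.0235],87.9,4,58)
```

```text
[58, [0.02, 0.04, 0.66], -0.24], [58, [0.02, 0.04, 0.66], -0.24], [58, [0.01, 0.04, 0.66], -0.24], [58, [0.01, 0.04, 0.66], -0.24], 
pos [0.6228 0.2554 0.1283] yaw 82.2 open 0.06088171537087032 t 18.6667 q6 -1.21
```

step_arm(motion=[[58,[0.06,0.17,0.5],-0.4],[58,[0,0,0.6],-0.4],[58,[0,0,0.6],0],[58,[0,0,0.5],0],[58,[0,0,0.3],0],[58,[0,0,0.1],0],[58,[0,0,0],0],[58,[0,0,0],0]])

```text
time_s: 19.33
tool_pos: [0.6227, 0.2629, 0.0262]
tool_rot: [0.026, 1.0, 0.0, 0.001]
contact_force: [-0.6, 0.7, -1.0]
opening: 0.0608
grip_force: 19.9
```

Run:
```python
from h import *
st();plan([.621,.2625,.022],87.9,1,58)
```

```text
t 19.33 pos [0.6227 0.2629 0.0262] x [-0.999  0.052 -0.002] y [0.052 0.999 0.   ] open 0.0608 q6 -1.29 F [-0.6  0.7 -1. ]
[58, [0.04, -0.01, 0.11], -0.14], 
pos [0.6227 0.2629 0.0262] yaw 87.0 open 0.060785659421586216 t 19.3333 q6 -1.29
```

step_arm(motion=[[58,[0.03,0,0.07],0],[58,[0,0,0.04],0],[58,[0,0,0],0],[58,[0,0,0],0],[80,[0,0,0],0],[80,[0,0,0],0],[80,[0,0,0],0],[80,[0,0,0],0]])

```text
time_s: 20.0
tool_pos: [0.6205, 0.2631, 0.0204]
tool_rot: [0.026, 1.0, -0.0, -0.0]
contact_force: [-0.5, 1.9, -0.2]
opening: 0.0796
grip_force: 0.0
```

step_arm(motion=[[80,[0,0,-0.5],0],[80,[0,0,-0.8],0],[80,[0,0,-0.8],0],[80,[0,0,-0.8],0],[80,[0,0,-0.8],0],[80,[0,0,-0.5],0],[80,[0,0,0],0],[80,[0,0,0],0]])

```text
time_s: 20.67
tool_pos: [0.6212, 0.2633, 0.1897]
tool_rot: [0.026, 1.0, 0.0, 0.001]
contact_force: [-0.3, -0.0, -1.0]
opening: 0.0802
grip_force: 0.0
```

Run:
```python
from h import *
save("wrist","w8");pp("cup_c");plan([.425,.09,.18],87.9,8,76)
```

```text
cup_c 0.89 [ 93. 150.] [0.5306 0.1122]
cup_c 0.57 [184. 320.] [0.6224 0.262 ]
[76, [0.58, -0.57, 0.02], -0.02], [76, [0.58, -0.57, 0.02], -0.02], [76, [0.58, -0.57, 0.02], -0.02], [76, [0.58, -0.57, 0.02], -0.02], [76, [0.58, -0.57, 0.02], -0.02], [76, [0.58, -0.57, 0.02], -0.02], [76, [0.59, -0.56, 0.02], -0.02], [76, [0.59, -0.56, 0.02], -0.02], 
pos [0.6196 0.2629 0.1864] yaw 87.1 open 0.07986200798429172 t 20.7667 q6 -1.29
```

View pics/w8.png

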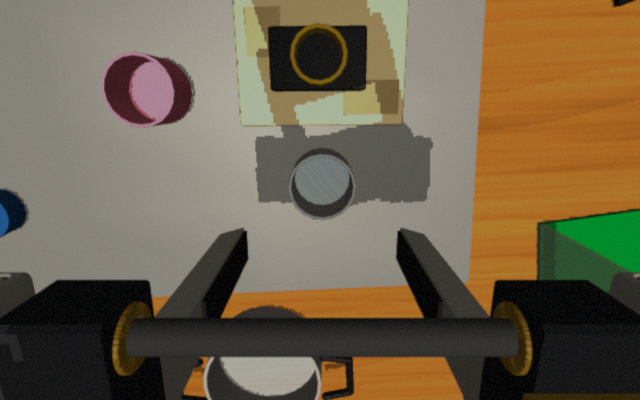

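step_arm(motion=[[76,[0.58,-0.57,0],0],[76,[0.58,-0.57,0],0],[76,[0.58,-0.57,0],0],[76,[0.58,-0.57,0],0],[76,[0.58,-0.57,0],0],[76,[0.58,-0.57,0],0],[76,[0.58,-0.56,0],0],[76,[0.5,-0.5,0],0]])

```text
time_s: 21.43
tool_pos: [0.4264, 0.0927, 0.1859]
tool_rot: [0.025, 1.0, -0.0, -0.002]
contact_force: [0.1, -0.8, 0.2]
opening: 0.0757
grip_force: 0.0
```

step_arm(motion=[[76,[0,0,0.4],0],[76,[0,0,0.4],0],[76,[0,0,0.4],0],[76,[0,0,0.4],0],[76,[0,0,0],0],[76,[0,0,0],0],[76,[0,0,0],0],[76,[0,0,0],0]])

```text
time_s: 22.1
tool_pos: [0.4298, 0.0935, 0.1253]
tool_rot: [0.025, 1.0, -0.0, 0.0]
contact_force: [-0.0, 0.2, 0.4]
opening: 0.0758
grip_force: 0.0
```

Run:
```python
from h import *
save("wrist","w9");pp("jar_c");plan([.425,.09,.026],87.9,5,76)
```

```text
jar_c 0.88 [192. 317.] [0.424  0.0909]
[76, [0.02, -0.02, 0.5], -0.03], [76, [0.02, -0.02, 0.5], -0.03], [76, [0.02, -0.02, 0.5], -0.03], [76, [0.02, -0.02, 0.5], -0.03], [76, [0.02, -0.02, 0.5], -0.03], 
pos [0.43   0.0935 0.1255] yaw 87.1 open 0.07591705392137546 t 22.2 q6 -1.56
```

View pics/w9.png

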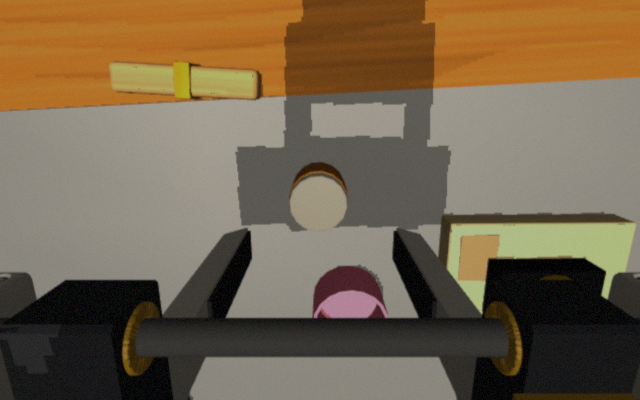

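step_arm(motion=[[76,[0.15,-0.07,0.4],0],[76,[0,0,0.6],0],[76,[0,0,0.6],0],[76,[0,0,0.6],0],[76,[0,0,0.3],0],[76,[0,0,0.08],0],[40,[0,0,0],0],[40,[0,0,0],0]])

```text
time_s: 22.87
tool_pos: [0.4242, 0.091, 0.0224]
tool_rot: [0.025, 1.0, -0.0, 0.001]
contact_force: [0.2, -0.3, -0.2]
opening: 0.0663
grip_force: 0.0
```

step_arm(motion=[[40,[0,0,0],0],[40,[0,0,0],0],[40,[0,0,0],0],[40,[0,0,0],0],[40,[0,0,0],0],[40,[0,0,0],0],[40,[0,0,0],0],[40,[0,0,0],0]])

```text
time_s: 23.53
tool_pos: [0.424, 0.091, 0.0222]
tool_rot: [0.026, 1.0, 0.0, 0.001]
contact_force: [-1.2, 0.2, 6.5]
opening: 0.0438
grip_force: 20.0
```

step_arm(motion=[[40,[0,0,0],0],[40,[0,0,0],0],[40,[0,0,0],0],[40,[0,0,-0.5],0],[40,[0,0,-0.8],0],[40,[0,0,-0.8],0],[40,[0,0,-0.6],0],[40,[0,0,0],0]])

```text
time_s: 24.2
tool_pos: [0.4266, 0.0909, 0.1344]
tool_rot: [0.025, 1.0, -0.0, 0.005]
contact_force: [0.8, 0.1, -0.1]
opening: 0.0436
grip_force: 20.0
```

Run:
```python
from h import *
st();plan([.48,-.15,.14],88.4,8,40)
```

```text
t 24.2 pos [0.4266 0.0909 0.1344] x [-0.999  0.051 -0.01 ] y [ 0.051  0.999 -0.   ] open 0.0436 q6 -1.57 F [ 0.8  0.1 -0.1]
[40, [-0.2, -0.74, -0.02], -0.03], [40, [-0.2, -0.74, -0.02], -0.03], [40, [-0.2, -0.74, -0.02], -0.03], [40, [-0.2, -0.74, -0.02], -0.03], [40, [-0.2, -0.75, -0.02], -0.03], [40, [-0.19, -0.75, -0.02], -0.03], [40, [-0.19, -0.75, -0.02], -0.03], [40, [-0.19, -0.75, -0.02], -0.03], 
pos [0.4266 0.0909 0.1344] yaw 87.1 open 0.04356265366169979 t 24.2 q6 -1.57
```

step_arm(motion=[[40,[-0.3,-0.8,0],0],[40,[-0.4,-0.9,0],0],[40,[-0.4,-0.9,0],0],[40,[-0.4,-0.9,0],0],[40,[-0.4,-0.9,0],0],[40,[-0.4,-0.9,0],0],[40,[-0.4,-0.9,0],0],[40,[-0.4,-0.8,0],0]])

```text
time_s: 24.87
tool_pos: [0.5322, -0.1969, 0.1273]
tool_rot: [0.026, 1.0, 0.001, -0.001]
contact_force: [0.1, 0.5, -0.2]
opening: 0.0438
grip_force: 20.0
```

step_arm(motion=[[40,[-0.2,-0.7,0],0],[40,[-0.2,-0.7,0],0],[40,[0,-0.3,0],0],[40,[0,0,0],0],[40,[0,0,0],0],[40,[0,0,0],0],[40,[0,0,0],0],[40,[0,0,0],0]])

```text
time_s: 25.53
tool_pos: [0.5452, -0.2623, 0.1293]
tool_rot: [0.025, 1.0, 0.0, -0.0]
contact_force: [0.1, 0.5, -1.6]
opening: 0.0436
grip_force: 20.0
```

Run:
```python
from h import *
save("wrist","w10");pp("benchblock");pp("ironbase");plan([.572,-.269,.024],88.4,1,40)
```

```text
benchblock 0.62 [112. 311.] [ 0.4788 -0.267 ]
benchblock 0.49 [285. 537.] [ 0.6463 -0.0656]
[40, [-0.67, -0.12, 2.64], -0.21], 
pos [ 0.5454 -0.263   0.1296] yaw 87.1 open 0.0438303792663772 t 25.6833 q6 -2.16
```

View pics/w10.png

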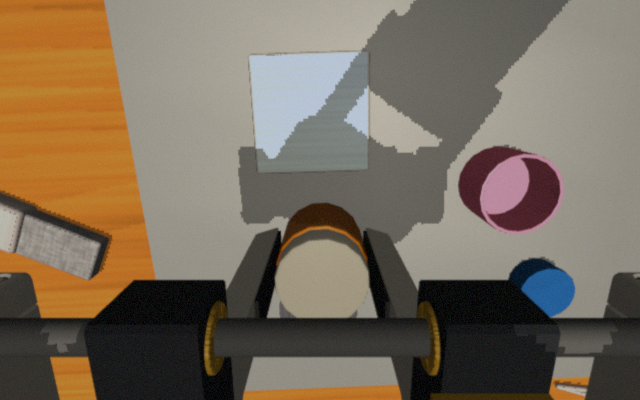

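Run:
```python
from h import *
P=np.array([ray("wrist",(r,c),.02)[:2] for c,r in[(248,56),(369,51),(369,170),(257,173)]]);print(P,P.mean(0))
for i,j in((0,1),(3,2),(0,3),(1,2)):
    d=P[j]-P[i];print(np.linalg.norm(d),np.degrees(np.arctan2(d[1],d[0])))
```

```text
[[ 0.43625696 -0.3110444 ]
 [ 0.43732942 -0.22196518]
 [ 0.52602343 -0.22343359]
 [ 0.52396742 -0.31291591]] [ 0.48089431 -0.26733977]
0.08908567564556664 89.31022917439985
0.08950593671528624 88.68376563566355
0.08773042944238132 -1.2223554872830937
0.08870616886555364 -0.9484973658846404
```

step_arm(motion=[[40,[-0.35,-0.11,0],0],[40,[-0.35,0,0.3],0],[40,[0,0,0.5],0],[40,[0,0,0.6],0],[40,[0,0,0.6],0],[40,[0,0,0.4],0],[40,[0,0,0.15],0],[40,[0,0,0],0]])

```text
time_s: 26.35
tool_pos: [0.572, -0.2686, 0.0257]
tool_rot: [0.025, 1.0, 0.001, -0.001]
contact_force: [-0.3, 0.0, -1.8]
opening: 0.0436
grip_force: 20.0
```

Run:
```python
from h import *
st();plan([.573,-.2688,.022],87.1,1,40)
```

```text
t 26.35 pos [ 0.572  -0.2686  0.0257] x [-0.999  0.051  0.003] y [0.051 0.999 0.002] open 0.0436 q6 -2.14 F [-0.3  0.  -1.8]
[40, [-0.03, -0.0, 0.09], -0.0], 
pos [ 0.572  -0.2686  0.0257] yaw 87.1 open 0.04356611795281976 t 26.35 q6 -2.14
```

step_arm(motion=[[40,[-0.02,0,0.06],0],[40,[0,0,0.03],0],[40,[0,0,0],0],[40,[0,0,0],0],[66,[0,0,0],0],[66,[0,0,0],0],[66,[0,0,0],0],[66,[0,0,0],0]])

```text
time_s: 27.02
tool_pos: [0.574, -0.2697, 0.0242]
tool_rot: [0.026, 1.0, -0.0, 0.0]
contact_force: [-0.0, -0.1, 0.1]
opening: 0.0649
grip_force: 0.0
```

step_arm(motion=[[66,[0,0,-0.4],0],[66,[0,0,-0.8],0],[66,[0,0,-0.8],0],[66,[0,0,-0.8],0],[66,[0,0,-0.8],0],[66,[0,0,-0.8],0],[66,[0,0,0],0],[66,[0,0,0],0]])

```text
time_s: 27.68
tool_pos: [0.575, -0.2704, 0.2027]
tool_rot: [0.025, 1.0, -0.001, 0.002]
contact_force: [-0.0, 0.4, -0.1]
opening: 0.0662
grip_force: 0.0
```

step_arm(motion=[[66,[0.5,-0.5,0],0],[66,[0.7,-0.7,0],0],[66,[0.7,-0.7,0],0],[66,[0.7,-0.7,0],0],[66,[0.5,-0.5,0],0],[66,[0,0,0],0],[66,[0,0,0],0],[66,[0,0,0],0]])

```text
time_s: 28.35
tool_pos: [0.4436, -0.3863, 0.1985]
tool_rot: [0.026, 1.0, 0.001, -0.001]
contact_force: [-0.8, -0.6, 0.2]
opening: 0.0659
grip_force: 0.0
```

Run:
```python
from h import *
st();t=save("top","t3");cv2.imwrite("pics/t3c.png",cv2.cvtColor(cv2.resize(t[120:300,140:490],None,fx=2.2,fy=2.2),cv2.COLOR_RGB2BGR))
for n,z in(("ring_c",.061),("charcoal_c",.0375),("cup_c",None),("jar_c",None),("tin_c",None)): pp(n,"top",z)
save("scene","s3");pp("jar_c","scene");pp("cup_c","scene");pp("tin_c","scene")
```

```text
t 28.35 pos [ 0.4436 -0.3863  0.1985] x [-0.999  0.051  0.001] y [0.051 0.999 0.002] open 0.0659 q6 -2.43 F [-0.8 -0.6  0.2]
ring_c 0.46 [220. 196.] [0.5185 0.2738]
charcoal_c 0.77 [223. 203.] [0.5118 0.2631]
cup_c 0.98 [216. 269.] [0.5321 0.1102]
cup_c 0.58 [212. 363.] [ 0.5456 -0.12  ]
cup_c 0.57 [177. 205.] [0.6226 0.268 ]
jar_c 0.62 [198. 426.] [ 0.5833 -0.2711]
tin_c 0.76 [173. 342.] [ 0.6418 -0.0666]
jar_c 0.94 [265. 196.] [ 0.575  -0.2716]
cup_c 0.87 [206. 444.] [0.6228 0.2607]
cup_c 0.78 [233. 273.] [ 0.5499 -0.1115]
cup_c 0.7 [197. 363.] [0.5237 0.1105]
tin_c 0.9 [263. 309.] [ 0.6439 -0.0693]
```

View pics/t3c.png

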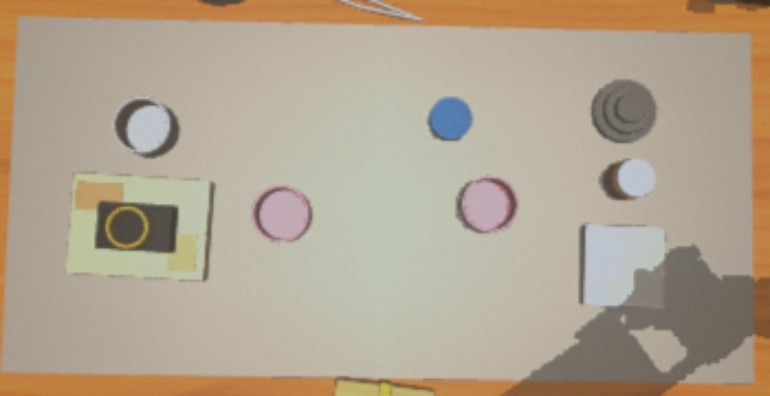

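The final top view shows charcoal and ring centred on the board, the cup behind it, the jar midway in the gap, and the tin unmoved. I'm handing it in.

```bash
python3 -c "
from cell import bot
print(bot.close_job())"
```

```text
the job is handed in; nothing more can be done
None
```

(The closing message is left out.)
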